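# Craft pieces to the drying rack, row reversed

## Robot

A 7-joint arm with a two-finger parallel gripper is mounted at the origin on the work surface. World frame = base frame: x ahead of the robot, y to its left, z up, the work surface at z = 0. Lengths are in mm, angles in rad, forces in N, time in s.
With the tool pointing down it reaches from about 400 to 875 mm from the base axis. Payload 4.4 kg.
Tool frame: the origin (TCP) lies at the very end of the fingers, on their centre line; the grasp point (between the pads) lies 19 mm behind it; z points along the fingers, y is the direction in which the jaws open and shut (so a half turn about z gives the same grasp; the last joint's range is limited). The gripper opens to 85 mm and grips with 20 to 120 N. Pads are 22 mm wide; open, the fingers measure 114 mm over their backs; the gripper's body (76 mm by 85 mm) begins 54 mm behind the grasp point. The pads swing forward as they close: fully open they stand 13 mm farther back than shut.
Start: joints at [-1.384, 0.628, 0.038, 1.517, -0.027, 0.996, -0.02], TCP at [162.55, 629.361, 231.313] pointing down, gripper open.
Joint ranges: [-3.06, 3.06], [-0.37, 2.12], [-1.25, 1.32], [0.18, 2.47], [-1.1, 4.24], [0.23, 1.98], [-2.94, 2.94]. Speed limits (rad/s): [2.57, 2.57, 3.14, 3.14, 3.14, 3.14, 3.14].

## Interface

Orientations are given as [roll, pitch, yaw] about the fixed x, y, z axes, in that order (R = Rz(yaw) Ry(pitch) Rx(roll)).
In Python, from cell import ctrl gives the robot as it stands. The module is installed in compiled form; this text tells all that it offers.
- The arm moves only by the shell command python3 -m jog 'ROWS'. ROWS is text: rows parted by semicolons, each of 7 numbers parted by spaces: the shift along the tool's x, y, z in mm, then the turn, a rotation vector about the tool's x, y, z in degrees, then the opening, from -1 (shut) to 1 (fully open). In form: x y z wx wy wz claw; .... A call has 1 to 8 rows; each row is the pose to reach, as a shift and turn from the pose commanded when the call began, along the tool's axes at that moment; what a row does not reach only later rows make up. A row lasts 1/8 s, in which the tool goes at most 62.5 mm and 10.7 degrees, less where a joint would pass 70% of its speed; a pose out of reach is approached as far as the arm can. A call with a gripper value outside its range is refused whole. The fingers move at their own pace and stop on an object; the grip force is fixed at half the most. Time passes only in rows, so rows that repeat a pose let the fingers close. It gives the time, the measured TCP pose, the force and the opening at its end, in the units of the state.
- ctrl.read_state(): the state, without advancing time (a new reading comes with each control period).
- ctrl.get_image(name): name is "scene" or "side" or "wrist"; returns a dict with "image" (384x512x3 uint8, red, green, blue), "z_map" (384x512 float32, mm along the optical axis (not along the pixel's ray), 0 where there is no reading), "vertical_fov" (degrees; the focal length in pixels is half the picture's height over the tangent of half this angle, whatever the lens; pixels are square), "cx", "cy" (the principal point, pixels), "extrinsics" (4x4, takes a point from world to camera coordinates); the wrist camera has in their place "hand_eye" (4x4, takes a point from camera to tool coordinates, whose origin is the TCP and whose axes are the flange's). Camera axes: x right, y down, z forward; pixel columns grow to the right and rows downward; lengths in mm; the calibration is good to about 2 mm. A picture is of the moment at which its call begins: read the wrist's pose just before it.
- ctrl.finish_job(): hands the job in, once; it reports no verdict.
The state is a dict: "clock": time; "qpos": joint angles; "qd": joint speeds; "tau": joint torques, N m; "eef_pos": TCP position; "tool_rot": TCP orientation; "force": force on the tool from outside, world axes, zero at the start; "torque": the same for the moment, N m; "width": finger opening in mm.
Only numpy, scipy, OpenCV 4.12 (cv2) and the standard library are available. Lean on these libraries where they do the work, as an engineer would, in place of code of your own. Each camera call takes 0.05 s, during which the arm holds its last target.

## Task

Move the four wooden craft pieces from the white painting tray to the dark wooden drying rack, which the pupils opposite will read from their side, so reverse the row: the piece at the robot's left end of the tray goes into the compartment at the robot's right end of the rack, the second from the left into the second from the right, and so on. Set each piece down gently, without dropping it, so that it ends standing upright in the middle of its own compartment.

Things in the scene. Friction and masses are not known exactly. Their poses are not given: they have to be found in the camera images.
- egg: Plain pale wooden craft egg standing on its flat foot, blunt end down: 41 mm across at the belly (27 mm up), foot 28 mm across, 58 mm tall. Good grip height 24 to 32 mm above the underside. Origin: centre of its underside; its z axis is its axis of revolution (up when standing). Round, so its yaw means nothing. 20 to 50 g; loose.
- figure: Plain pale wooden peg figure: tapered round body 34 mm across at the foot and 31 mm at 36 mm up, with a 25 mm round head on top, 61 mm tall. Good grip height 24 to 30 mm above the underside. Origin: centre of its underside; its z axis is its axis of revolution (up when standing). Round, so its yaw means nothing. 20 to 50 g; loose.
- toadstool: Plain pale wooden toadstool: stem 32 mm across at the foot and 24 mm under the cap; cap 50 mm across with an upright edge from 24 to 36 mm up, domed above; 50 mm tall. Grip the cap's edge, 28 to 34 mm above the underside. Origin: centre of its underside; its z axis is its axis of revolution (up when standing). Round, so its yaw means nothing. 20 to 50 g; loose.
- barrel: Plain pale wooden barrel, flat-topped: 41 mm across the middle (22 mm up), 34 mm at both ends, 44 mm tall. Good grip height 22 to 28 mm above the underside. Origin: centre of its underside; its z axis is its axis of revolution (up when standing). Round, so its yaw means nothing. 20 to 50 g; loose.
- painting_tray: White plastic painting tray, fixed: 66 (x) by 324 mm (y), floor 6 mm thick, 4 mm rim up to 11 mm. Origin: centre of its underside; +y runs along the row to the robot's left. Four cork mats (3 mm thick, tops 9 mm above the table) lie at y = +0.12, +0.04, -0.04, -0.12 m, one piece on each, in an order that differs every time.
- drying_rack: Dark wooden drying rack, fixed, empty at the start: 66 (x) by 324 mm (y), floor 6 mm thick, 4 mm walls and dividers up to 11 mm. Origin: centre of its underside; +y runs along the row to the robot's left. Four compartments, 58 by 76 mm inside, centred at y = +0.12, +0.04, -0.04, -0.12 m. It may be nearer or farther than the tray.
- mat_egg: The cork mat in the painting tray on which the egg stands at the start (piece within 5 mm of its centre): 54 by 68 by 3 mm, fixed; the four mats look alike. Origin: centre of its underside, 6 mm above the table; its axes are the tray's. It shows the place in the row the egg came from.
- mat_figure: The cork mat in the painting tray on which the figure stands at the start (piece within 5 mm of its centre): 54 by 68 by 3 mm, fixed; the four mats look alike. Origin: centre of its underside, 6 mm above the table; its axes are the tray's. It shows the place in the row the figure came from.
- mat_toadstool: The cork mat in the painting tray on which the toadstool stands at the start (piece within 5 mm of its centre): 54 by 68 by 3 mm, fixed; the four mats look alike. Origin: centre of its underside, 6 mm above the table; its axes are the tray's. It shows the place in the row the toadstool came from.
- mat_barrel: The cork mat in the painting tray on which the barrel stands at the start (piece within 5 mm of its centre): 54 by 68 by 3 mm, fixed; the four mats look alike. Origin: centre of its underside, 6 mm above the table; its axes are the tray's. It shows the place in the row the barrel came from.
Not all that is in view belongs to the job. What is shaped like the egg but orange or purple is not meant.

How it is judged (in metres and radians):
At the end, for the whole second after the job is handed in: Each piece stands at rest on the rack's floor (within 3 mm in height), upright within 0.12 rad, within 15 mm in x and in y (rack frame) of the centre of the compartment that mirrors its starting place: a piece whose mat lies at +y in the tray is at -y in the rack (x of egg in the frame of drying_rack between -0.015 and 0.015 m and z of egg in the frame of drying_rack between 0.003 and 0.009 m and angle between each of egg, figure, toadstool, barrel's own z axis and vertical below 0.12 rad and linear speed of each of egg, figure, toadstool, barrel below 0.02 m/s and angular speed of each of egg, figure, toadstool, barrel below 0.3 rad/s and ((y of mat_egg in the frame of painting_tray between 0.1 and 0.14 m and y of egg in the frame of drying_rack between -0.135 and -0.105 m) or (y of mat_egg in the frame of painting_tray between 0.02 and 0.06 m and y of egg in the frame of drying_rack between -0.055 and -0.025 m) or (y of mat_egg in the frame of painting_tray between -0.06 and -0.02 m and y of egg in the frame of drying_rack between 0.025 and 0.055 m) or (y of mat_egg in the frame of painting_tray between -0.14 and -0.1 m and y of egg in the frame of drying_rack between 0.105 and 0.135 m)) and x of figure in the frame of drying_rack between -0.015 and 0.015 m and z of figure in the frame of drying_rack between 0.003 and 0.009 m and ((y of mat_figure in the frame of painting_tray between 0.1 and 0.14 m and y of figure in the frame of drying_rack between -0.135 and -0.105 m) or (y of mat_figure in the frame of painting_tray between 0.02 and 0.06 m and y of figure in the frame of drying_rack between -0.055 and -0.025 m) or (y of mat_figure in the frame of painting_tray between -0.06 and -0.02 m and y of figure in the frame of drying_rack between 0.025 and 0.055 m) or (y of mat_figure in the frame of painting_tray between -0.14 and -0.1 m and y of figure in the frame of drying_rack between 0.105 and 0.135 m)) and x of toadstool in the frame of drying_rack between -0.015 and 0.015 m and z of toadstool in the frame of drying_rack between 0.003 and 0.009 m and ((y of mat_toadstool in the frame of painting_tray between 0.1 and 0.14 m and y of toadstool in the frame of drying_rack between -0.135 and -0.105 m) or (y of mat_toadstool in the frame of painting_tray between 0.02 and 0.06 m and y of toadstool in the frame of drying_rack between -0.055 and -0.025 m) or (y of mat_toadstool in the frame of painting_tray between -0.06 and -0.02 m and y of toadstool in the frame of drying_rack between 0.025 and 0.055 m) or (y of mat_toadstool in the frame of painting_tray between -0.14 and -0.1 m and y of toadstool in the frame of drying_rack between 0.105 and 0.135 m)) and x of barrel in the frame of drying_rack between -0.015 and 0.015 m and z of barrel in the frame of drying_rack between 0.003 and 0.009 m and ((y of mat_barrel in the frame of painting_tray between 0.1 and 0.14 m and y of barrel in the frame of drying_rack between -0.135 and -0.105 m) or (y of mat_barrel in the frame of painting_tray between 0.02 and 0.06 m and y of barrel in the frame of drying_rack between -0.055 and -0.025 m) or (y of mat_barrel in the frame of painting_tray between -0.06 and -0.02 m and y of barrel in the frame of drying_rack between 0.025 and 0.055 m) or (y of mat_barrel in the frame of painting_tray between -0.14 and -0.1 m and y of barrel in the frame of drying_rack between 0.105 and 0.135 m))); the robot touches nothing.
It fails at once if the egg is dropped or thrown (moves faster than 0.8 m/s while not held) (linear speed of egg above 0.8 m/s and contact force between the fingers and egg below 0.05 N).
It fails at once if the figure is dropped or thrown (moves faster than 0.8 m/s while not held) (linear speed of figure above 0.8 m/s and contact force between the fingers and figure below 0.05 N).
It fails at once if the toadstool is dropped or thrown (moves faster than 0.8 m/s while not held) (linear speed of toadstool above 0.8 m/s and contact force between the fingers and toadstool below 0.05 N).
It fails at once if the barrel is dropped or thrown (moves faster than 0.8 m/s while not held) (linear speed of barrel above 0.8 m/s and contact force between the fingers and barrel below 0.05 N).
It also fails if it takes over 104 s, if anything falls off the work surface, if the arm or the gripper's body presses on something with over 40 N, if the wrist force passes 120 N, or if a joint passes its speed limit or range.

## Working session

There is one attempt and no reset: what is moved stays moved. The work goes in short steps, Python scripts to look and compute and a shell command to move; the robot and the scene stay as the last step left them, time stands still between calls to the robot, and variables do not carry over. Pictures are saved under pics/ and viewed, and the job is handed in when it is done.

```bash
mkdir -p pics
cat > h.py <<'E'
import numpy as np,cv2
from cell import ctrl
def save(n,im): cv2.imwrite('pics/'+n+'.png',im[:,:,::-1])
def K(d):
    f=d['image'].shape[0]/2/np.tan(np.radians(d['vertical_fov'])/2); return f
def cam(d,T=None):
    """returns camera->world"""
    return np.linalg.inv(np.array(d['extrinsics'])) if 'extrinsics' in d else T@np.array(d['hand_eye'])
def cloud(d,M):
    f=K(d);z=d['z_map'];v,u=np.mgrid[:z.shape[0],:z.shape[1]]
    P=np.stack([(u-d['cx'])*z/f,(v-d['cy'])*z/f,z],-1)
    W=P@M[:3,:3].T+M[:3,3]; W[z==0]=np.nan
    return W
def ray(d,M,u,v,h):
    f=K(d);r=M[:3,:3]@np.array([(u-d['cx'])/f,(v-d['cy'])/f,1]);o=M[:3,3]
    return o+r*(h-o[2])/r[2]
E
python3 - <<'E'
from h import *
s=ctrl.read_state();print({k:np.round(v,3) for k,v in s.items()})
for n in('scene','side','wrist'):
    d=ctrl.get_image(n);save(n+'0',d['image']);print(n,d['vertical_fov'],d['cx'],d['cy'],np.round(d.get('extrinsics',d.get('hand_eye')),3).tolist(),(d['z_map']>0).mean())
E
```

```text
{'clock': np.float64(0.0), 'qpos': array([-1.384,  0.629,  0.038,  1.518, -0.027,  0.996, -0.02 ]), 'qd': array([-0.   ,  0.001,  0.002,  0.001, -0.   ,  0.   ,  0.001]), 'tau': array([ 0.0000e+00, -5.6339e+01,  1.2250e+00, -1.9344e+01,  1.1000e-02,
        1.1000e-02, -0.0000e+00]), 'eef_pos': array([162.393, 628.75 , 230.397]), 'tool_rot': array([-3.14 ,  0.   ,  2.889]), 'force': array([ 0.544,  0.016, -0.412]), 'torque': array([-0.034,  0.011, -0.007]), 'width': np.float64(85.303)}
scene 42.23363661870648 257.22326935818927 188.82284603334034 [[0.146, 0.989, 0.003, -13.951], [0.775, -0.112, -0.622, -439.913], [-0.615, 0.093, -0.783, 1337.946], [0.0, 0.0, 0.0, 1.0]] 0.9960835774739584
side 48.54893764168576 258.4209903456762 191.80571547018937 [[0.868, -0.496, 0.01, -543.382], [-0.332, -0.597, -0.731, 180.935], [0.368, 0.631, -0.683, 772.12], [0.0, 0.0, 0.0, 1.0]] 0.9956919352213541
wrist 63.318585695472194 261.0143123534503 189.72878991804546 [[0.0, -0.961, -0.277, 70.1], [1.0, 0.0, 0.0, 0.323], [0.0, -0.277, 0.961, -141.814], [0.0, 0.0, 0.0, 1.0]] 0.9960835774739584
```

View pics/scene0.png

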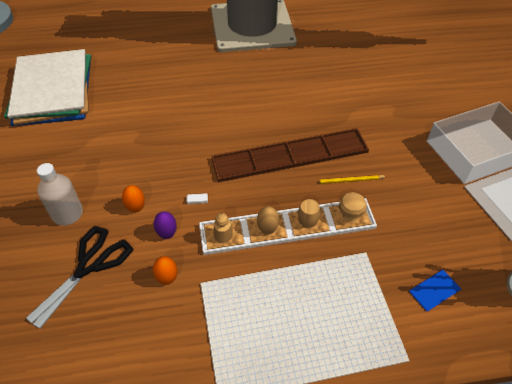

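View pics/side0.png

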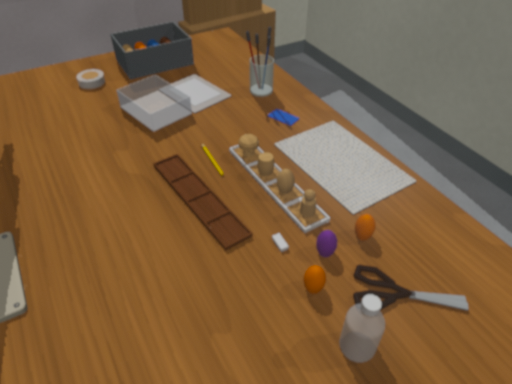

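View pics/wrist0.png

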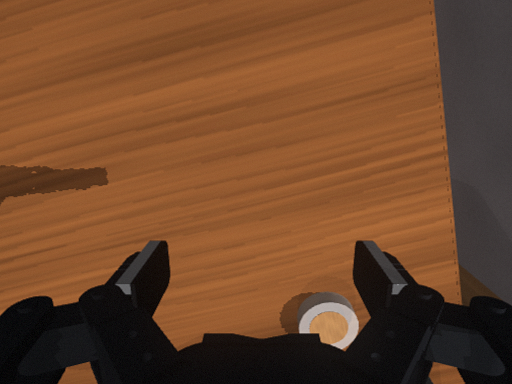

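The scene view shows the tray running from (203,235) to (375,217). It holds figure, egg, barrel and toadstool at u = 223, 268, 309 and 353, and u grows with +y, so the toadstool is at the robot's left. The rack is nearer the robot, running from (214,165) to (367,145). Next I'll measure positions from the depth map.

Run:
```python
from h import *
for n,tb in(('scene',(195,190,385,262)),('side',(225,125,335,232))):
    d=ctrl.get_image(n);M=cam(d);W=cloud(d,M);im=d['image'].astype(int)
    hsv=cv2.cvtColor(d['image'],cv2.COLOR_RGB2HSV)
    inb=np.zeros(im.shape[:2],bool);inb[tb[1]:tb[3],tb[0]:tb[2]]=1
    print(n)
    # tray white rim
    m=inb&(hsv[...,1]<50)&(hsv[...,2]>120)
    k,l,st,c=cv2.connectedComponentsWithStats(m.astype(np.uint8))
    cv2.imwrite(f'pics/m_{n}.png',(m*255).astype(np.uint8))
    t=m&(W[...,2]<25)&(W[...,2]>-10)
    p=W[t][:,:2].astype(np.float32);print('tray z',np.nanmedian(W[t][:,2]),cv2.minAreaRect(p),len(p))
    # rack: dark
    b=(205,120,375,185) if n=='scene' else (145,150,255,252)
    inr=np.zeros(im.shape[:2],bool);inr[b[1]:b[3],b[0]:b[2]]=1
    m2=inr&(im[...,0]<85)
    m2=cv2.morphologyEx(m2.astype(np.uint8),cv2.MORPH_CLOSE,np.ones((5,5)))
    k,l,st,c=cv2.connectedComponentsWithStats(m2);i=1+st[1:,4].argmax();t=l==i
    cv2.imwrite(f'pics/r_{n}.png',(t*255).astype(np.uint8))
    # edges back-projected at z=11
    cs,_=cv2.findContours(t.astype(np.uint8),0,1);c=max(cs,key=cv2.contourArea)[:,0]
    p=np.array([ray(d,M,u,v,11)[:2] for u,v in c],np.float32);print('rack z',np.nanmedian(W[t][:,2]),cv2.minAreaRect(p))
    # pieces
    zz=(W[...,2]>22)&(W[...,2]<90)&inb
    k,l,st,c=cv2.connectedComponentsWithStats(zz.astype(np.uint8))
    for i in range(1,k):
        if st[i,4]>60:
            q=W[l==i];print('piece',np.round(c[i]),st[i,4],'ctr',np.round((q.min(0)+q.max(0))/2,1),'rng',np.round(np.ptp(q,axis=0),1),'zmax',q[:,2].max().round(1))
```

```text
scene
tray z 7.253192567618669 ((659.560791015625, -34.47749328613281), (344.29736328125, 138.68251037597656), 79.2951431274414) 1956
rack z 6.870098920701139 ((485.73876953125, 8.228500366210938), (70.79511260986328, 328.97265625), 6.3836283683776855)
piece [353. 205.] 572 ctr [653.2  94.8  46.5] rng [48.1 49.2 28.7] zmax 60.9
piece [309. 212.] 464 ctr [654.4  12.1  39.1] rng [39.4 37.6 34.1] zmax 56.2
piece [268. 219.] 465 ctr [662.5 -63.6  46.1] rng [33.1 39.9 46.9] zmax 69.6
piece [222. 226.] 385 ctr [ 667.8 -146.9   47.3] rng [25.9 31.6 50.2] zmax 72.4
side
tray z 4.58043914008573 ((769.132080078125, -25.11614990234375), (300.3050537109375, 325.1564025878906), 1.0169817209243774) 3050
rack z 6.8246821122342 ((474.73358154296875, 5.8279266357421875), (66.85444641113281, 326.9037170410156), 6.495395660400391)
piece [248. 142.] 290 ctr [649.7  91.1  42.3] rng [47.9 47.1 37.7] zmax 61.1
piece [266. 162.] 291 ctr [650.4  10.9  38.7] rng [39.  38.5 33.3] zmax 55.4
piece [285. 180.] 327 ctr [655.3 -68.4  44.6] rng [37.7 33.7 45.2] zmax 67.2
piece [308. 201.] 299 ctr [ 659.9 -149.5   46.9] rng [30.  29.2 49.4] zmax 71.6
```

```bash
python3 -m jog '-20 -20 -10 0 0 3 1; -50 -50 -20 0 0 7 1; -85 -85 -30 0 0 11 1; -120 -120 -40 0 0 16 1; -155 -155 -50 0 0 21 1; -190 -190 -60 0 0 26 1; -225 -225 -70 0 0 31 1; -260 -260 -80 0 0 36 1'
cat >> h.py <<'E'
from scipy.spatial.transform import Rotation as Ro
def T():
    s=ctrl.read_state();M=np.eye(4);M[:3,:3]=Ro.from_euler('xyz',s['tool_rot']).as_matrix();M[:3,3]=s['eef_pos'];return M
def to(p,yaw):
    """print tool shift/turn to reach p (mm) pointing down with yaw deg"""
    M=T();t=M[:3,:3].T@(np.array(p)-M[:3,3])
    w=(Ro.from_matrix(M[:3,:3]).inv()*Ro.from_euler('xyz',[180,0,yaw],degrees=True)).as_rotvec(degrees=True)
    print('at',np.round(M[:3,3],1),'shift',np.round(t,1),'turn',np.round(w,2))
E
python3 -c "
from h import *
to([570,-50,350],93.5)"
```

```text
clock: 1.25
eef_pos: [349.9, 311.1, 311.8]
tool_rot: [3.141, -0.0, 2.258]
force: [0.9, 0.6, 0.6]
width: 85.6
at [349.9 311.1 311.8] shift [-418.8  -58.8  -38.3] turn [ 3.000e-02 -2.000e-02  3.586e+01]
```

```bash
python3 -m jog '-50 -10 -5 0 0 5 1; -100 -20 -10 0 0 10 1; -150 -30 -15 0 0 15 1; -205 -40 -20 0 0 20 1; -260 -50 -25 0 0 25 1; -315 -55 -30 0 0 30 1; -370 -59 -35 0 0 34 1; -415 -59 -38 0 0 36 1'
python3 -m jog '0 0 0 0 0 0 1; 0 0 0 0 0 0 1'
python3 -c "
from h import *
M=T();d=ctrl.get_image('wrist');save('w1',d['image']);np.savez('w1.npz',M=M,**d)"
```

```text
clock: 2.25
eef_pos: [568.7, -47.3, 349.7]
tool_rot: [3.141, 0.0, 1.629]
force: [0.3, 0.6, -0.3]
width: 85.6
clock: 2.5
eef_pos: [567.3, -44.4, 348.9]
tool_rot: [-3.14, -0.001, 1.633]
force: [-0.6, -0.0, 0.4]
width: 85.2
```

View pics/w1.png

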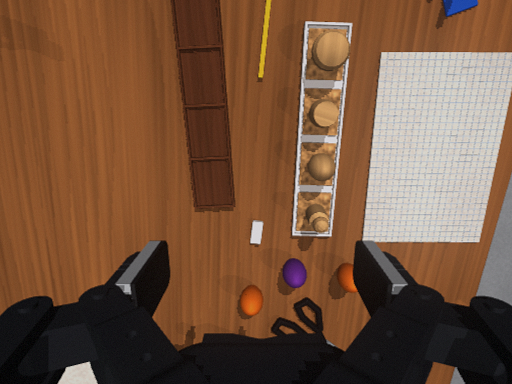

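The wrist view shows the whole tray (u 293–352, v 22–237). The rack's +y end is cut off at the top (u 172–235). I'll shift 50 mm toward +y and measure from there.

```bash
python3 -m jog '25 0 0 0 0 0 1; 50 0 0 0 0 0 1; 50 0 0 0 0 0 1; 50 0 0 0 0 0 1; 50 0 0 0 0 0 1'
cat > meas.py <<'E'
from h import *
def corners(d,M,pix,h): return np.array([ray(d,M,u,v,h)[:2] for u,v in pix],np.float32)
E
python3 - <<'E'
from h import *
M0=T();d=ctrl.get_image('wrist');save('w2',d['image']);np.savez('w2.npz',M=M0,**d)
M=cam(d,M0);W=cloud(d,M);im=d['image'].astype(int);hsv=cv2.cvtColor(d['image'],cv2.COLOR_RGB2HSV)
v,u=np.mgrid[:384,:512];top=(v<262)
print('table z',np.nanmedian(W[60:240,60:150,2]))
def rect(m,name):
    m=cv2.morphologyEx((m).astype(np.uint8),cv2.MORPH_CLOSE,np.ones((3,3)))
    k,l,st,c=cv2.connectedComponentsWithStats(m);i=1+st[1:,4].argmax();t=(l==i)
    cs,_=cv2.findContours(t.astype(np.uint8),0,1);c=max(cs,key=cv2.contourArea)[:,0]
    p=np.array([ray(d,M,a,b,11)[:2] for a,b in c],np.float32)
    print(name,st[i],cv2.minAreaRect(p))
    cv2.imwrite(f'pics/{name}2.png',(t*255).astype(np.uint8))
rect(top&(im.max(-1)<88)&(u>150)&(u<245),'rack')
rect(top&(hsv[...,1]<60)&(hsv[...,2]>130)&(u>288)&(u<362),'tray')
zz=(W[...,2]>22)&(W[...,2]<90)&(u>285)&(u<360)&top
k,l,st,c=cv2.connectedComponentsWithStats(zz.astype(np.uint8))
for i in range(1,k):
    if st[i,4]>60:
        q=W[l==i];print(np.round(c[i]),st[i,4],'ctr',np.round((q.min(0)+q.max(0))/2,1),'rng',np.round(np.ptp(q,axis=0),1),'zmax',q[:,2].max().round(1))
        t=q[q[:,2]>q[:,2].max()-4];print('   top mean',t.mean(0).round(1))
E
```

```text
clock: 3.18
eef_pos: [564.6, 3.8, 349.5]
tool_rot: [3.141, 0.0, 1.631]
force: [0.5, -0.7, -0.6]
width: 85.3
table z -0.8211716839222447
rack [ 171   20   64  219 9052] ((479.93408203125, 10.446502685546875), (67.82199096679688, 327.3277587890625), 6.491870880126953)
tray [ 291   58   58  204 2520] ((654.8673706054688, -24.60357666015625), (66.24530029296875, 322.69732666015625), 1.918864369392395)
[328.  87.] 1120 ctr [651.5  95.6  46.4] rng [49.2 48.8 26.2] zmax 59.5
   top mean [651.5  95.9  56.9]
[321. 146.] 631 ctr [651.4  14.3  38.1] rng [37.7 38.9 32.2] zmax 54.2
   top mean [652.7  14.3  52.1]
[320. 197.] 593 ctr [658.2 -62.2  44.8] rng [39.  37.9 45.5] zmax 67.6
   top mean [658.5 -62.5  65.1]
[316. 247.] 450 ctr [ 662.4 -143.    46.4] rng [31.9 27.  48.7] zmax 70.8
   top mean [ 662.6 -145.2   68.4]
```

View pics/w2.png

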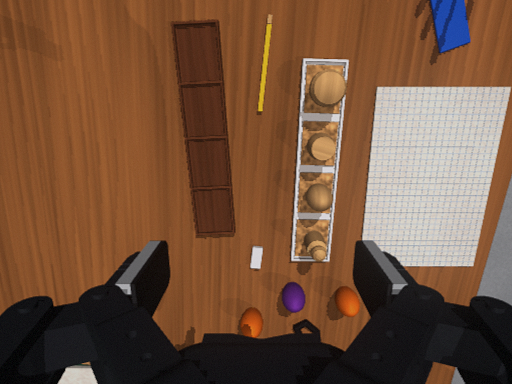

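View pics/rack2.png

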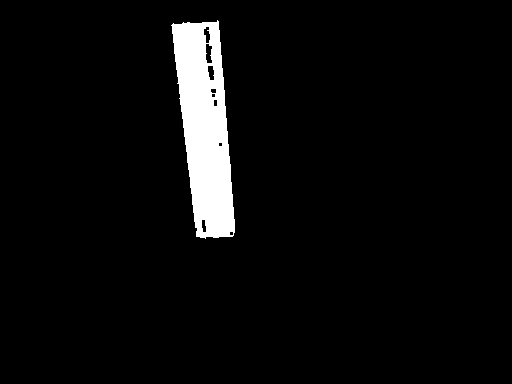

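View pics/tray2.png

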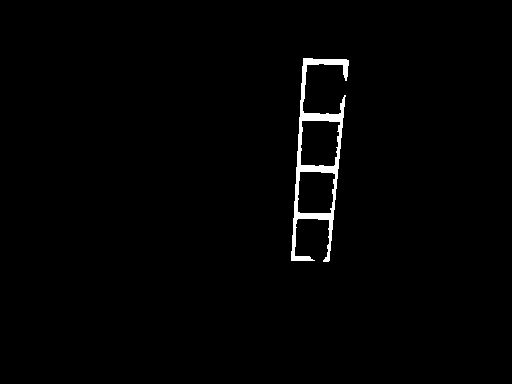

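Run:
```python
from h import *
d=dict(np.load('w2.npz'));H=np.array(d['hand_eye']);W=cloud(d,H)
for a in(slice(100,175),slice(350,410)):
    q=W[235:300,a].reshape(-1,3);q=q[q[:,2]<50]
    print(len(q),np.nanmax(q[:,2]),np.nanpercentile(q,[1,50,99],axis=0).round(1).tolist())
to([651.5,95.5,120],93.5)
```

```text
2906 -11.496438351232229 [[-9.5, -55.3, -59.7], [8.6, -42.8, -36.7], [13.8, -41.6, -13.6]]
2648 -11.623351273450226 [[-9.6, 42.8, -59.2], [7.9, 43.6, -34.8], [12.7, 56.4, -13.4]]
at [564.6   3.8 349.4] shift [ 86.4  92.2 229.4] turn [ 0.01  0.02 -0.07]
```

```bash
python3 -m jog '10 10 25 0 0 0 1; 30 30 70 0 0 0 1; 50 50 115 0 0 0 1; 68 72 160 0 0 0 1; 80 86 205 0 0 0 1; 86 92 229 0 0 0 1; 86 92 229 0 0 0 1; 86 92 229 0 0 0 1'
python3 -c "
from h import *
to([651.5,95.5,17],93.5)"
```

```text
clock: 4.22
eef_pos: [652.2, 95.0, 122.2]
tool_rot: [3.139, 0.001, 1.631]
force: [1.0, -0.0, 0.2]
width: 85.6
at [652.2  95.  122.2] shift [  0.6  -0.9 105.2] turn [ 0.14  0.03 -0.06]
```

```bash
python3 -m jog '0 0 15 0 0 0 1; 0 0 40 0 0 0 1; 0 0 65 0 0 0 1; 0 0 85 0 0 0 1; 0 0 97 0 0 0 1; 0 0 104 0 0 0 1; 0 0 104 0 0 0 1; 0 0 104 0 0 0 1' && python3 -m jog '0 0 0 0 0 0 0.5; 0 0 0 0 0 0 0.2; 0 0 0 0 0 0 -1; 0 0 0 0 0 0 -1; 0 0 0 0 0 0 -1; 0 0 0 0 0 0 -1; 0 0 0 0 0 0 -1; 0 0 0 0 0 0 -1'
python3 -c "
from h import *
d=ctrl.get_image('side');save('s1',cv2.resize(d['image'][80:240,150:350],(800,640))[:600])
M=T();d=ctrl.get_image('wrist');W=cloud(d,np.array(d['hand_eye']));q=W[200:330,:].reshape(-1,3);q=q[(abs(q[:,0])<12)&(abs(abs(q[:,1])-33)<10)];print(np.nanmax(q[:,2]));save('w3',d['image'])"
```

```text
clock: 5.22
eef_pos: [651.9, 96.3, 17.0]
tool_rot: [3.14, -0.0, 1.632]
force: [-0.0, -0.4, -0.2]
width: 85.5
clock: 6.22
eef_pos: [651.5, 96.3, 17.2]
tool_rot: [3.141, -0.0, 1.632]
force: [-2.3, -0.2, 5.2]
width: 47.5
19.743538405988346
```

View pics/s1.png

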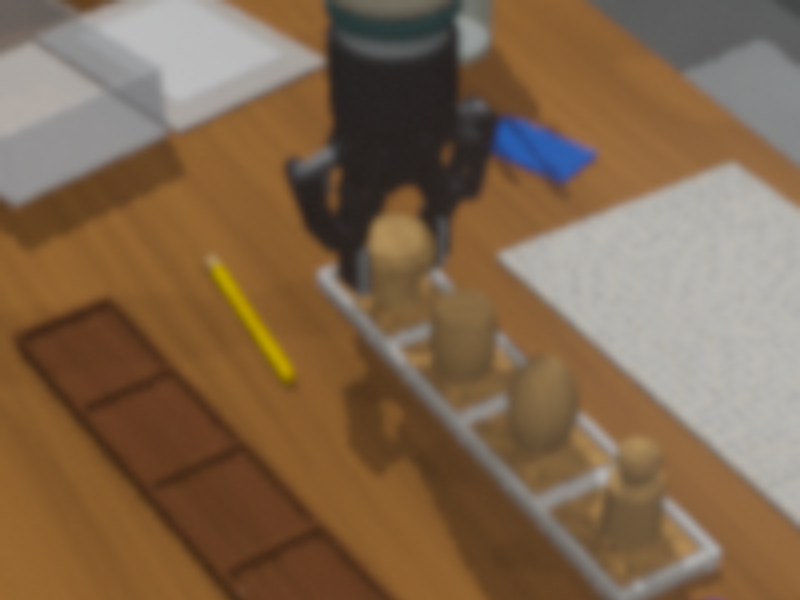

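View pics/w3.png

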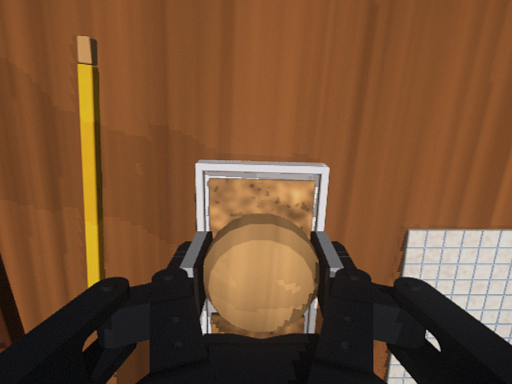

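The toadstool is gripped (width 47.5). The cap sits between the pads in the wrist view at u 205–320. Lifting next.

```bash
python3 -m jog '0 0 -8 0 0 0 -1; 0 0 -22 0 0 0 -1; 0 0 -40 0 0 0 -1; 0 0 -60 0 0 0 -1; 0 0 -75 0 0 0 -1; 0 0 -83 0 0 0 -1; 0 0 -83 0 0 0 -1'
python3 -c "
from h import *
to([493.6,-110.2,100],96.5)"
```

```text
clock: 7.2
eef_pos: [651.6, 96.4, 100.0]
tool_rot: [3.141, -0.0, 1.632]
force: [0.7, -0.7, 0.4]
width: 47.5
at [651.6  96.4 100. ] shift [-196.5 -170.3   -0.2] turn [ 0.05 -0.01 -2.98]
```

```bash
python3 -m jog '-12 -10 0 0 0 0 -1; -38 -33 0 0 0 -1 -1; -75 -65 0 0 0 -1 -1; -115 -100 0 0 0 -2 -1; -153 -133 0 0 0 -3 -1; -183 -159 0 0 0 -3 -1; -196.5 -170.3 0 0 0 -3 -1; -196.5 -170.3 0 0 0 -3 -1'
python3 -m jog '0 0 0 0 0 0 -1; 0 0 0 0 0 0 -1'
python3 -c "
from h import *
to([493.6,-110.2,14.5],96.5)
d=ctrl.get_image('scene');save('s2',cv2.resize(d['image'][80:260,180:400],(800,600)))"
```

```text
clock: 8.2
eef_pos: [492.7, -111.2, 99.2]
tool_rot: [-3.141, -0.0, 1.682]
force: [0.7, 0.6, -0.2]
width: 47.8
clock: 8.45
eef_pos: [494.3, -108.8, 99.1]
tool_rot: [3.141, -0.0, 1.687]
force: [-0.0, -0.1, -1.2]
width: 47.7
at [ 494.3 -108.8   99.1] shift [-1.4 -0.9 84.6] turn [ 0.03 -0.03  0.18]
```

View pics/s2.png

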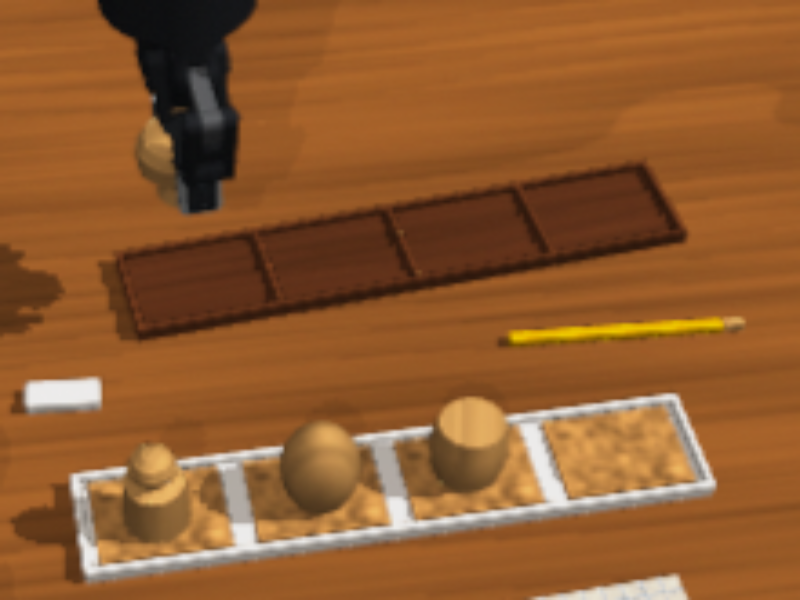

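```bash
python3 -m jog '0 0 12 0 0 0 -1; 0 0 32 0 0 0 -1; 0 0 50 0 0 0 -1; 0 0 64 0 0 0 -1; 0 0 74 0 0 0 -1; 0 0 80 0 0 0 -1; 0 0 82 0 0 0 -1; 0 0 82 0 0 0 -1'
python3 -c "
from h import *
to([493.6,-110.2,14.5],96.5)
d=ctrl.get_image('scene');save('s3',cv2.resize(d['image'][80:260,180:400],(800,600)))
M=T();d=ctrl.get_image('wrist');save('w4',d['image'])"
```

```text
clock: 9.5
eef_pos: [493.5, -110.4, 17.5]
tool_rot: [3.141, 0.0, 1.684]
force: [0.5, 0.5, -0.4]
width: 47.5
at [ 493.5 -110.4   17.5] shift [0.1 0.1 3. ] turn [0.02 0.01 0.01]
```

View pics/w4.png

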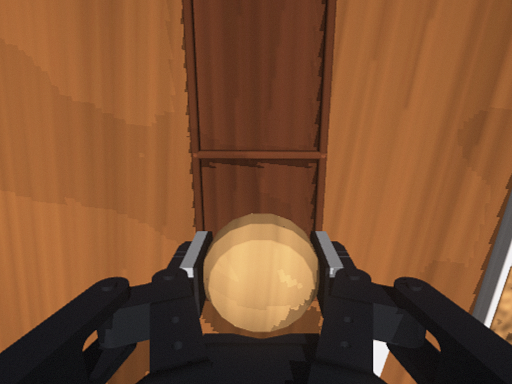

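View pics/s3.png

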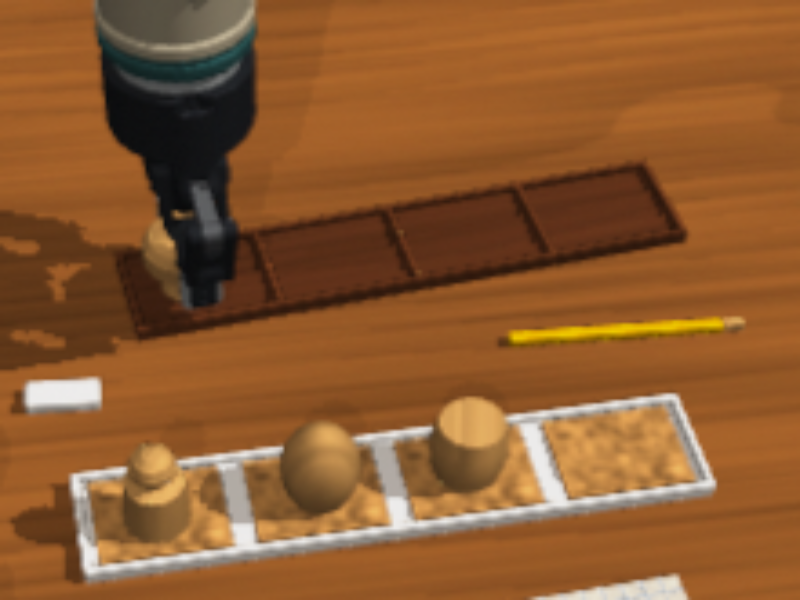

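```bash
python3 -c "
from h import *
M=T();d=ctrl.get_image('wrist');H=np.array(d['hand_eye'])
hh=M[2,3]-11
for u,v in((260,154),(192,154),(329,154)):
    f=K(d);r=H[:3,:3]@np.array([(u-d['cx'])/f,(v-d['cy'])/f,1]);o=H[:3,3];print((o+r*(hh-o[2])/r[2]).round(1))
"; python3 -m jog '0 0 1.5 0 0 0 -1; 0 0 2.5 0 0 0 -1; 0 0 3 0 0 0 -1; 0 0 3 0 0 0 -1; 0 0 3 0 0 0 -1'
```

```text
[45.6 -0.1  6.6]
[ 45.6 -32.8   6.6]
[45.6 33.   6.6]
clock: 10.28
eef_pos: [493.3, -110.3, 14.3]
tool_rot: [-3.142, -0.0, 1.684]
force: [0.1, 0.7, -0.1]
width: 47.5
```

The divider at (260,154) is 45.6 mm ahead of the tool and should be 40, so I'll shift +5 mm along tool x before releasing.

```bash
python3 -m jog '0 0 -2 0 0 0 -1; 2 0 -2 0 0 0 -1; 5 0 -2 0 0 0 -1; 5 0 -1 0 0 0 -1; 5 0 0 0 0 0 -1; 5 0 0.5 0 0 0 -1; 5 0 0.5 0 0 0 -1; 5 0 0.5 0 0 0 -1'
python3 -m jog '0 0 0 0 0 0 0.0; 0 0 0 0 0 0 0.1; 0 0 0 0 0 0 0.2; 0 0 0 0 0 0 0.4; 0 0 0 0 0 0 0.7; 0 0 0 0 0 0 1; 0 0 0 0 0 0 1; 0 0 0 0 0 0 1'
python3 -c "
from h import *
d=ctrl.get_image('wrist');save('w5',d['image'])"
```

```text
clock: 11.28
eef_pos: [492.8, -105.3, 14.1]
tool_rot: [3.141, -0.0, 1.684]
force: [-1.5, 0.6, 4.8]
width: 47.7
clock: 12.28
eef_pos: [492.8, -105.3, 13.8]
tool_rot: [-3.142, -0.0, 1.685]
force: [-0.3, 0.1, 0.3]
width: 85.4
```

View pics/w5.png

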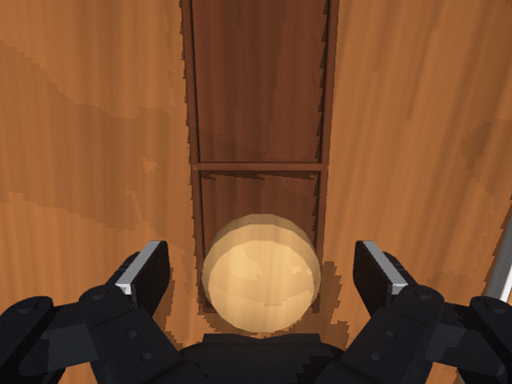

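The toadstool is standing in the end compartment and released. Lifting and moving to the barrel.

```bash
python3 -m jog '0 0 -10 0 0 0 1; 0 0 -35 0 0 0 1; 0 0 -65 0 0 0 1; 0 0 -90 0 0 0 1; 0 0 -100 0 0 0 1; 0 0 -100 0 0 0 1'
python3 -c "
from h import *
to([652.3,14.3,115],93)"
```

```text
clock: 13.08
eef_pos: [493.1, -105.2, 114.3]
tool_rot: [3.14, 0.0, 1.685]
force: [-0.1, -0.5, -0.4]
width: 85.0
at [ 493.1 -105.2  114.3] shift [100.6 171.8  -0.5] turn [0.07 0.01 3.53]
```

```bash
python3 -m jog '12 20 0 0 0 0 1; 35 60 0 0 0 1 1; 60 105 0 0 0 2 1; 85 145 0 0 0 3 1; 97 165 0 0 0 3.5 1; 100.5 172 0 0 0 3.5 1; 100.5 172 0 0 0 3.5 1; 100.5 172 0 0 0 3.5 1'
python3 -c "
from h import *
to([652.3,14.3,13.5],93)
M0=T();d=ctrl.get_image('wrist');save('w6',d['image']);M=cam(d,M0);W=cloud(d,M)
q=W[150:335,175:345].reshape(-1,3);t=q[(q[:,2]>47)&(q[:,2]<60)];print('barrel top',((t.min(0)+t.max(0))/2).round(1),np.ptp(t,axis=0).round(1))"
```

```text
clock: 14.08
eef_pos: [651.1, 12.5, 113.5]
tool_rot: [-3.14, 0.001, 1.621]
force: [-0.5, -0.2, 0.8]
width: 85.6
at [651.1  12.5 113.5] shift [  1.8   1.5 100. ] turn [-0.09  0.03 -0.1 ]
barrel top [655.9 -22.   53.5] [ 41.6 108.6  13. ]
```

View pics/w6.png

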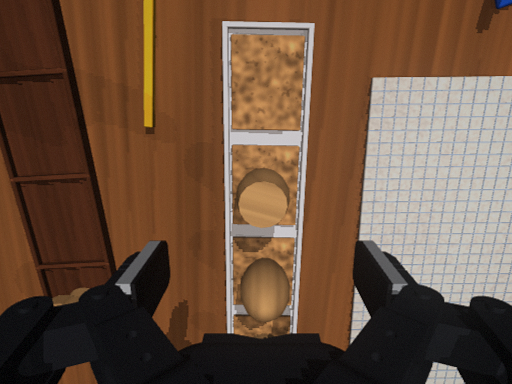

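```bash
python3 -c "
from h import *
M0=T();d=ctrl.get_image('wrist');M=cam(d,M0);W=cloud(d,M)
print(ray(d,M,263,204,53).round(1))
q=W[165:228,230:295].reshape(-1,3);t=q[(q[:,2]>48)&(q[:,2]<60)];print(((t.min(0)+t.max(0))/2).round(1),np.ptp(t,axis=0).round(1))
q=W[240:325,230:295].reshape(-1,3);t=q[(q[:,2]>28)&(q[:,2]<80)];print('egg',((t.min(0)+t.max(0))/2).round(1),np.ptp(t,axis=0).round(1))
to([652.3,14.3,13.5],93)"
```

```text
[652.8  14.6  53. ]
[652.9  14.4  51.1] [35.2 34.5  6.2]
egg [658.2 -59.1  47.9] [39.5 33.1 39.6]
at [651.5  12.8 113.9] shift [  1.4   0.9 100.4] turn [-0.04  0.01 -0.08]
```

Barrel confirmed at (652.8, 14.5). Descending.

```bash
python3 -m jog '1 1 15 0 0 0 1; 1.5 1 40 0 0 0 1; 1.5 1 65 0 0 0 1; 1.5 1 83 0 0 0 1; 1.5 1 94 0 0 0 1; 1.5 1 100 0 0 0 1; 1.5 1 100 0 0 0 1; 1.5 1 100 0 0 0 1' && python3 -m jog '0 0 0 0 0 0 0.5; 0 0 0 0 0 0 0.2; 0 0 0 0 0 0 -1; 0 0 0 0 0 0 -1; 0 0 0 0 0 0 -1; 0 0 0 0 0 0 -1; 0 0 0 0 0 0 -1; 0 0 0 0 0 0 -1' && python3 -m jog '0 0 -8 0 0 0 -1; 0 0 -22 0 0 0 -1; 0 0 -40 0 0 0 -1; 0 0 -60 0 0 0 -1; 0 0 -75 0 0 0 -1; 0 0 -85 0 0 0 -1; 0 0 -85 0 0 0 -1'
python3 -c "
from h import *
to([484.1,-26.5,99],96.5)
d=ctrl.get_image('wrist');save('w7',d['image'])"
```

```text
clock: 15.18
eef_pos: [653.8, 15.5, 14.5]
tool_rot: [3.14, 0.0, 1.623]
force: [0.3, 0.2, 0.1]
width: 85.6
clock: 16.18
eef_pos: [653.4, 15.6, 14.5]
tool_rot: [3.141, -0.0, 1.623]
force: [-1.0, -0.0, 5.3]
width: 38.3
clock: 17.05
eef_pos: [653.7, 15.7, 99.7]
tool_rot: [3.14, -0.0, 1.624]
force: [0.2, 0.4, -0.6]
width: 38.0
at [653.7  15.7  99.7] shift [ -33.2 -171.6    0.5] turn [ 0.08 -0.   -3.48]
```

View pics/w7.png

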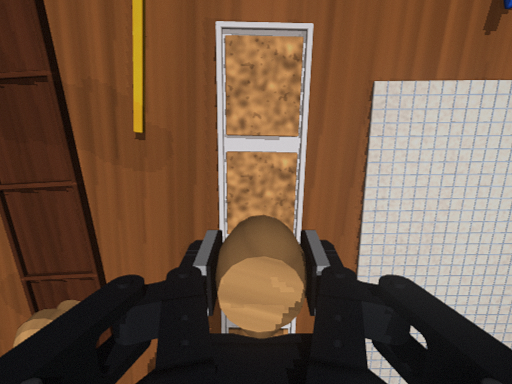

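The barrel is lifted and upright in the jaws. Moving to the rack.

```bash
python3 -m jog '-2 -12 0 0 0 0 -1; -8 -40 0 0 0 -1 -1; -15 -80 0 0 0 -2 -1; -23 -120 0 0 0 -3 -1; -29 -150 0 0 0 -3.5 -1; -32 -167 0 0 0 -3.5 -1; -33 -171.5 0 0 0 -3.5 -1; -33 -171.5 0 0 0 -3.5 -1'
python3 -m jog '0 0 10 0 0 0 -1; 0 0 30 0 0 0 -1; 0 0 50 0 0 0 -1; 0 0 65 0 0 0 -1; 0 0 76 0 0 0 -1; 0 0 82 0 0 0 -1; 0 0 84 0 0 0 -1; 0 0 84 0 0 0 -1'
python3 -c "
from h import *
M=T();to([484.1,-26.5,11.5],96.5)
d=ctrl.get_image('wrist');save('w8',d['image'])"
```

```text
clock: 18.1
eef_pos: [483.7, -26.4, 98.7]
tool_rot: [3.142, 0.0, 1.684]
force: [-0.2, -0.6, 0.3]
width: 38.2
clock: 19.1
eef_pos: [483.9, -26.4, 15.0]
tool_rot: [3.141, 0.0, 1.685]
force: [0.1, -1.0, 0.2]
width: 38.4
at [483.9 -26.4  15. ] shift [-0.2  0.2  3.5] turn [0.03 0.   0.02]
```

View pics/w8.png

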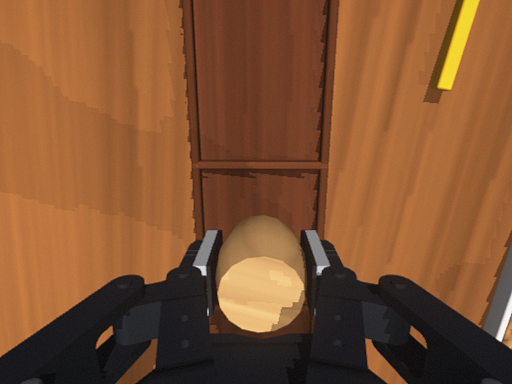

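The divider is now at (260,165), about 41 mm ahead, so the barrel is centred. Lowering the last 3.5 mm and releasing.

```bash
python3 -m jog '0 0 1.5 0 0 0 -1; 0 0 2.5 0 0 0 -1; 0 0 3.3 0 0 0 -1; 0 0 3.6 0 0 0 -1; 0 0 3.6 0 0 0 -1; 0 0 3.6 0 0 0 -1'
python3 -m jog '0 0 0 0 0 0 -0.1; 0 0 0 0 0 0 0; 0 0 0 0 0 0 0.1; 0 0 0 0 0 0 0.3; 0 0 0 0 0 0 0.6; 0 0 0 0 0 0 1; 0 0 0 0 0 0 1; 0 0 0 0 0 0 1'
python3 -m jog '0 0 -10 0 0 0 1; 0 0 -35 0 0 0 1; 0 0 -65 0 0 0 1; 0 0 -90 0 0 0 1; 0 0 -104 0 0 0 1; 0 0 -104 0 0 0 1'
python3 -c "
from h import *
to([658.3,-62.3,115],93)
M0=T();d=ctrl.get_image('wrist');save('w9',d['image'])"
```

```text
clock: 19.9
eef_pos: [483.7, -26.3, 11.4]
tool_rot: [3.141, -0.0, 1.684]
force: [-0.6, -0.3, 5.5]
width: 38.4
clock: 20.9
eef_pos: [483.7, -26.4, 11.2]
tool_rot: [-3.142, -0.0, 1.684]
force: [0.1, -0.3, 0.6]
width: 85.2
clock: 21.65
eef_pos: [484.2, -26.2, 116.1]
tool_rot: [3.14, 0.0, 1.685]
force: [-0.3, 1.2, 0.1]
width: 85.6
at [484.2 -26.2 116.1] shift [-55.6 168.8   1.4] turn [0.11 0.   3.54]
```

View pics/w9.png

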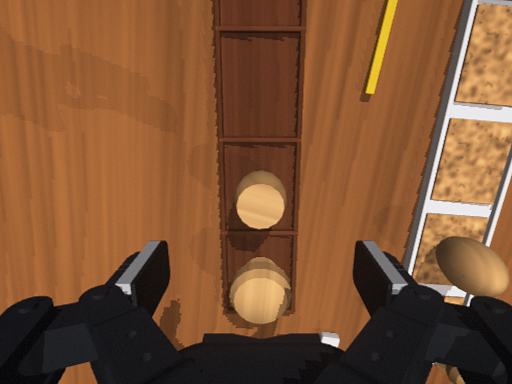

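Barrel and toadstool both stand centred in the rack. Now the egg.

```bash
python3 -m jog '-4 12 0 0 0 0 1; -13 40 0 0 0 1 1; -26 80 0 0 0 2 1; -39 120 0 0 0 3 1; -49 150 0 0 0 3.5 1; -54 165 0 0 0 3.5 1; -55.5 169 0 0 0 3.5 1; -55.5 169 0 0 0 3.5 1'
python3 -m jog '0 0 0 0 0 0 1; 0 0 0 0 0 0 1'
python3 -c "
from h import *
M0=T();d=ctrl.get_image('wrist');save('w10',d['image']);M=cam(d,M0);W=cloud(d,M)
q=W[120:325,170:350].reshape(-1,3);t=q[(q[:,2]>30)&(q[:,2]<80)&(q[:,1]>-95)&(q[:,1]<-30)];print('egg',((t.min(0)+t.max(0))/2).round(1),np.ptp(t,axis=0).round(1))
t=t[t[:,2]>62];print(t.mean(0))
to([658.3,-62.3,15],93)"
```

```text
clock: 22.7
eef_pos: [657.3, -62.5, 114.3]
tool_rot: [-3.14, -0.0, 1.623]
force: [-1.1, -0.2, -0.1]
width: 85.9
clock: 22.95
eef_pos: [657.4, -62.1, 115.3]
tool_rot: [-3.141, -0.0, 1.623]
force: [0.6, -0.0, 0.6]
width: 85.8
egg [658.  -61.2  48.7] [39.3 36.1 37.2]
[658.36698011 -62.80097316  64.16805039]
at [657.5 -62.1 115.4] shift [ -0.2   0.8 100.4] turn [-0.01 -0.01  0.02]
```

View pics/w10.png

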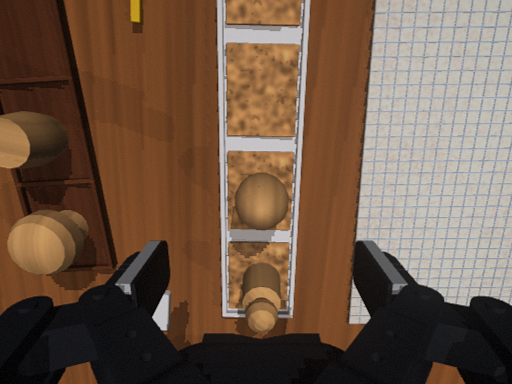

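The egg is at (262,201), world (658.3, -62.5), right under the tool. Descending.

```bash
python3 -m jog '0 0.5 15 0 0 0 1; 0 0.5 40 0 0 0 1; 0 0.5 65 0 0 0 1; 0 0.5 83 0 0 0 1; 0 0.5 94 0 0 0 1; 0 0.5 100 0 0 0 1; 0 0.5 100 0 0 0 1; 0 0.5 100 0 0 0 1' && python3 -m jog '0 0 0 0 0 0 0.5; 0 0 0 0 0 0 0.2; 0 0 0 0 0 0 -1; 0 0 0 0 0 0 -1; 0 0 0 0 0 0 -1; 0 0 0 0 0 0 -1; 0 0 0 0 0 0 -1; 0 0 0 0 0 0 -1' && python3 -m jog '0 0 -8 0 0 0 -1; 0 0 -22 0 0 0 -1; 0 0 -40 0 0 0 -1; 0 0 -60 0 0 0 -1; 0 0 -75 0 0 0 -1; 0 0 -85 0 0 0 -1; 0 0 -85 0 0 0 -1'
python3 -c "
from h import *
to([475.1,52.9,100],96.5)
d=ctrl.get_image('wrist');save('w11',d['image'])"
```

```text
clock: 24.0
eef_pos: [658.9, -62.4, 15.9]
tool_rot: [3.14, 0.0, 1.623]
force: [0.1, 0.2, -0.4]
width: 85.4
clock: 25.0
eef_pos: [658.7, -62.4, 15.8]
tool_rot: [3.141, -0.0, 1.623]
force: [-0.7, 0.1, 6.2]
width: 38.2
clock: 25.88
eef_pos: [658.9, -62.3, 101.2]
tool_rot: [3.14, 0.0, 1.624]
force: [0.4, -0.3, -1.5]
width: 38.6
at [658.9 -62.3 101.2] shift [ 124.7 -177.5    0.9] turn [ 0.09  0.01 -3.48]
```

View pics/w11.png

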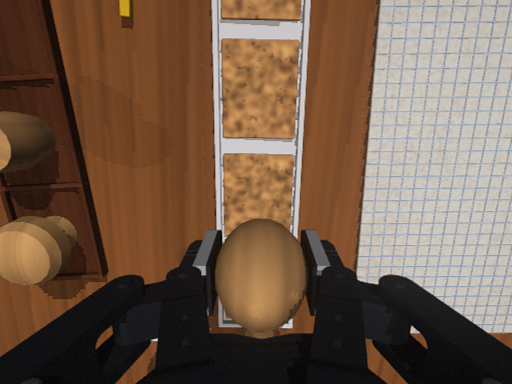

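```bash
python3 -m jog '8 -12 0 0 0 0 -1; 28 -40 0 0 0 -1 -1; 56 -80 0 0 0 -2 -1; 84 -120 0 0 0 -3 -1; 106 -151 0 0 0 -3.5 -1; 119 -170 0 0 0 -3.5 -1; 124.5 -177.5 0 0 0 -3.5 -1; 124.5 -177.5 0 0 0 -3.5 -1'
python3 -m jog '0 0 10 0 0 0 -1; 0 0 30 0 0 0 -1; 0 0 50 0 0 0 -1; 0 0 65 0 0 0 -1; 0 0 76 0 0 0 -1; 0 0 82 0 0 0 -1; 0 0 84 0 0 0 -1; 0 0 84 0 0 0 -1'
python3 -c "
from h import *
M=T();to([475.1,52.9,12.8],96.5)
d=ctrl.get_image('wrist');save('w12',d['image'])"
```

```text
clock: 26.92
eef_pos: [474.7, 52.7, 100.0]
tool_rot: [-3.142, 0.0, 1.685]
force: [0.8, -0.1, -0.6]
width: 38.5
clock: 27.92
eef_pos: [474.8, 52.7, 16.4]
tool_rot: [3.141, 0.0, 1.684]
force: [-0.0, -0.1, -0.7]
width: 38.5
at [474.8  52.7  16.4] shift [0.2 0.3 3.6] turn [0.03 0.   0.01]
```

View pics/w12.png

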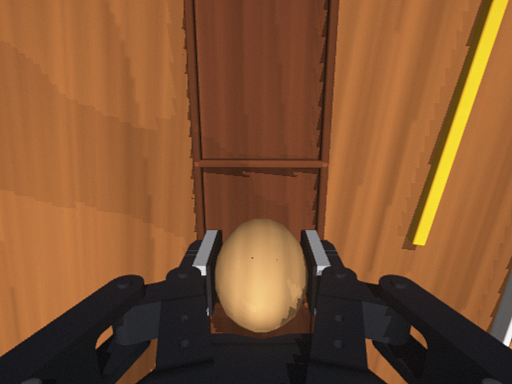

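The egg is centred above its compartment, with the divider at (261,163). Lowering and releasing.

```bash
python3 -m jog '0 0 1.5 0 0 0 -1; 0 0 2.5 0 0 0 -1; 0 0 3.3 0 0 0 -1; 0 0 3.7 0 0 0 -1; 0 0 3.7 0 0 0 -1; 0 0 3.7 0 0 0 -1'
python3 -m jog '0 0 0 0 0 0 -0.1; 0 0 0 0 0 0 0; 0 0 0 0 0 0 0.1; 0 0 0 0 0 0 0.3; 0 0 0 0 0 0 0.6; 0 0 0 0 0 0 1; 0 0 0 0 0 0 1; 0 0 0 0 0 0 1'
python3 -m jog '0 0 -10 0 0 0 1; 0 0 -35 0 0 0 1; 0 0 -65 0 0 0 1; 0 0 -90 0 0 0 1; 0 0 -104 0 0 0 1; 0 0 -104 0 0 0 1'
python3 -c "
from h import *
to([662.3,-145,117],93)
M0=T();d=ctrl.get_image('wrist');save('w13',d['image'])"
```

```text
clock: 28.72
eef_pos: [474.6, 52.7, 12.7]
tool_rot: [3.141, -0.0, 1.685]
force: [-0.9, -0.3, 5.7]
width: 38.4
clock: 29.72
eef_pos: [474.5, 52.7, 12.5]
tool_rot: [-3.142, -0.0, 1.684]
force: [0.2, 0.8, 0.1]
width: 85.4
clock: 30.48
eef_pos: [475.1, 52.9, 117.3]
tool_rot: [3.14, -0.0, 1.685]
force: [-0.3, 0.1, 0.4]
width: 85.2
at [475.1  52.9 117.3] shift [-217.9  163.5    0.6] turn [ 0.11 -0.02  3.54]
```

View pics/w13.png

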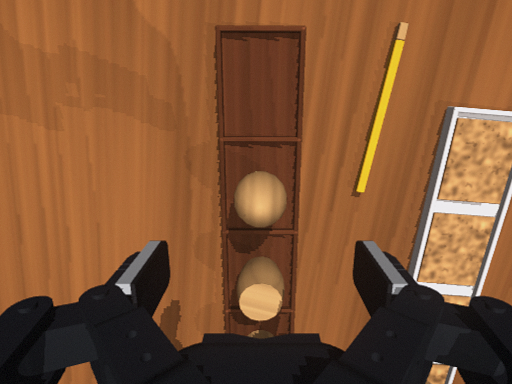

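The egg stands upright in its compartment at (260,198). Now the figure.

```bash
python3 -m jog '-15 11 0 0 0 0 1; -45 34 0 0 0 1 1; -85 64 0 0 0 2 1; -128 96 0 0 0 3 1; -170 127 0 0 0 3.5 1; -200 150 0 0 0 3.5 1; -218 163.5 0 0 0 3.5 1; -218 163.5 0 0 0 3.5 1'
python3 -m jog '0 0 0 0 0 0 1; 0 0 0 0 0 0 1'
python3 -c "
from h import *
M0=T();d=ctrl.get_image('wrist');save('w14',d['image']);M=cam(d,M0);W=cloud(d,M)
q=W[120:325,170:350].reshape(-1,3);t=q[(q[:,2]>25)&(q[:,2]<80)&(q[:,1]>-185)&(q[:,1]<-110)];print('fig',((t.min(0)+t.max(0))/2).round(1),np.ptp(t,axis=0).round(1))
t=t[t[:,2]>65];print(t.mean(0))
to([662.3,-145,15.5],93)"
```

```text
clock: 31.52
eef_pos: [661.9, -149.2, 115.1]
tool_rot: [-3.141, 0.002, 1.62]
force: [-0.3, 0.2, -0.4]
width: 85.4
clock: 31.78
eef_pos: [661.1, -144.3, 116.1]
tool_rot: [-3.14, -0.001, 1.624]
force: [0.1, -0.3, 0.8]
width: 85.1
fig [ 662.4 -143.4   47.4] [31.5 26.6 44.8]
[ 662.46413084 -145.64336613   67.30286068]
at [ 661.4 -144.3  116.4] shift [ -0.8   1.  100.9] turn [-0.03 -0.05  0.07]
```

View pics/w14.png

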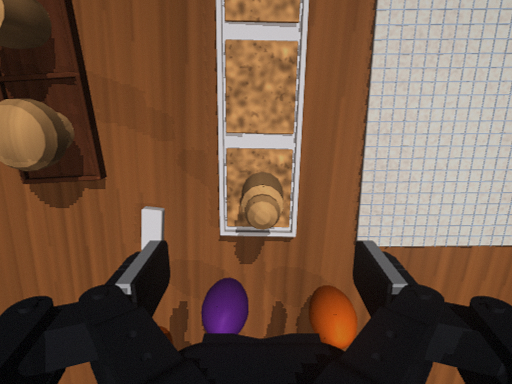

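The figure is at (262,205), world (662.4, -145.3), and the coloured eggs are clear of the fingers. Descending.

```bash
python3 -m jog '-1 1 15 0 0 0 1; -1 1 40 0 0 0 1; -1 1 65 0 0 0 1; -1 1 83 0 0 0 1; -1 1 94 0 0 0 1; -1 1 100 0 0 0 1; -1 1 100 0 0 0 1; -1 1 100 0 0 0 1' && python3 -m jog '0 0 0 0 0 0 0.5; 0 0 0 0 0 0 0.2; 0 0 0 0 0 0 -1; 0 0 0 0 0 0 -1; 0 0 0 0 0 0 -1; 0 0 0 0 0 0 -1; 0 0 0 0 0 0 -1; 0 0 0 0 0 0 -1' && python3 -m jog '0 0 -8 0 0 0 -1; 0 0 -22 0 0 0 -1; 0 0 -40 0 0 0 -1; 0 0 -60 0 0 0 -1; 0 0 -80 0 0 0 -1; 0 0 -95 0 0 0 -1; 0 0 -100 0 0 0 -1; 0 0 -100 0 0 0 -1'
python3 -c "
from h import *
to([466,132.4,115],96.5)
d=ctrl.get_image('wrist');save('w15',d['image'])"
```

```text
clock: 32.83
eef_pos: [663.4, -146.5, 17.2]
tool_rot: [3.14, 0.0, 1.623]
force: [0.1, -0.6, 1.2]
width: 85.7
clock: 33.83
eef_pos: [663.2, -146.5, 17.0]
tool_rot: [3.141, 0.0, 1.623]
force: [-0.6, 0.4, 5.5]
width: 29.9
clock: 34.83
eef_pos: [662.8, -146.2, 116.6]
tool_rot: [3.142, -0.0, 1.623]
force: [-0.2, 0.1, -1.4]
width: 29.7
at [ 662.8 -146.2  116.6] shift [ 288.6 -181.8    1.6] turn [ 0.   -0.01 -3.48]
```

View pics/w15.png

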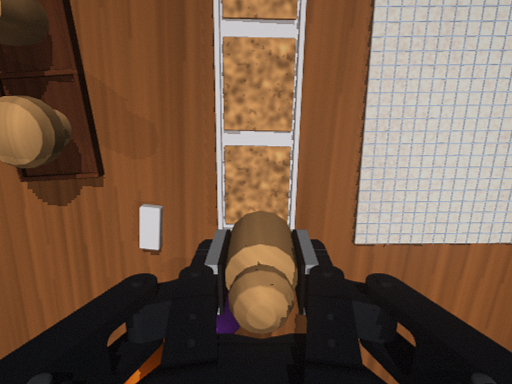

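```bash
python3 -m jog '14 -9 0 0 0 0 -1; 45 -29 0 0 0 0 -1; 85 -54 0 0 0 -1 -1; 130 -82 0 0 0 -1.5 -1; 175 -110 0 0 0 -2 -1; 220 -138 0 0 0 -3 -1; 255 -160 0 0 0 -3.5 -1; 278 -175 0 0 0 -3.5 -1'
python3 -c "
from h import *
to([466,132.4,115],96.5)"
```

```text
clock: 35.88
eef_pos: [471.4, 124.0, 115.8]
tool_rot: [-3.139, -0.0, 1.687]
force: [0.4, -0.7, 0.0]
width: 29.8
at [471.4 124.  115.8] shift [ 9.  -4.4  0.8] turn [-0.13 -0.03  0.15]
```

```bash
python3 -m jog '7 -4 0 0 0 0 -1; 10 -6 0 0 0 0 -1; 10 -6 15 0 0 0 -1; 10 -6 38 0 0 0 -1; 10 -6 60 0 0 0 -1; 10 -6 80 0 0 0 -1; 10 -6 93 0 0 0 -1; 10 -6 98 0 0 0 -1'
python3 -m jog '0 0 0 0 0 0 -1; 0 0 0 0 0 0 -1'
python3 -c "
from h import *
M=T();to([466,132.4,14],96.5)
d=ctrl.get_image('wrist');save('w16',d['image'])"
```

```text
clock: 36.88
eef_pos: [466.2, 130.4, 17.5]
tool_rot: [-3.14, 0.0, 1.683]
force: [-0.1, -0.5, -0.9]
width: 30.1
clock: 37.12
eef_pos: [466.8, 131.4, 19.0]
tool_rot: [3.141, -0.0, 1.684]
force: [-0.1, 0.2, -0.1]
width: 30.0
at [466.8 131.4  19. ] shift [ 1.1 -0.6  5. ] turn [ 0.06 -0.    0.01]
```

View pics/w16.png

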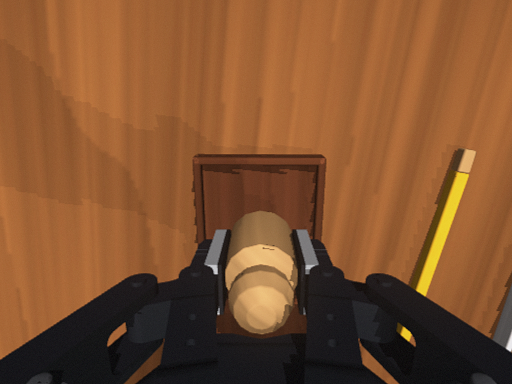

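The end wall at v≈160 shows the figure is centred to within a few mm. Lowering and releasing.

```bash
python3 -m jog '1 0 1.5 0 0 0 -1; 1.5 0 3 0 0 0 -1; 1.5 0 4.2 0 0 0 -1; 1.5 0 5 0 0 0 -1; 1.5 0 5 0 0 0 -1; 1.5 0 5 0 0 0 -1'
python3 -m jog '0 0 0 0 0 0 -0.3; 0 0 0 0 0 0 -0.2; 0 0 0 0 0 0 -0.1; 0 0 0 0 0 0 0.2; 0 0 0 0 0 0 0.6; 0 0 0 0 0 0 1; 0 0 0 0 0 0 1; 0 0 0 0 0 0 1'
python3 -m jog '0 0 -10 0 0 0 1; 0 0 -35 0 0 0 1; 0 0 -75 0 0 0 1; 0 0 -120 0 0 0 1; 0 0 -165 0 0 0 1; -30 0 -200 0 0 0 1; -75 0 -230 0 0 0 1; -115 0 -260 0 0 0 1'
python3 -m jog '0 0 0 0 0 0 1; 0 0 0 0 0 0 1; 0 0 0 0 0 0 1'
python3 - <<'E'
from h import *
s=ctrl.read_state();print(s['eef_pos'],s['force'])
M0=T();d=ctrl.get_image('wrist');save('w17',d['image']);M=cam(d,M0);W=cloud(d,M)
im=d['image'];hsv=cv2.cvtColor(im,cv2.COLOR_RGB2HSV)
zz=(W[...,2]>20)&(W[...,2]<90);zz[262:]=0
k,l,st,c=cv2.connectedComponentsWithStats(zz.astype(np.uint8))
ca,sa=np.cos(np.radians(6.5)),np.sin(np.radians(6.5))
for i in range(1,k):
    if st[i,4]>60:
        q=W[l==i];t=q[q[:,2]>q[:,2].max()-4];p=(q.min(0)+q.max(0))/2;e=p[:2]-[479.7,12.5]
        print(np.round(c[i]),p.round(1),'top',t.mean(0).round(1),'zmax',q[:,2].max().round(1),'rackframe',round(e[0]*ca+e[1]*sa,1),round(-e[0]*sa+e[1]*ca,1))
d=ctrl.get_image('scene');save('s9',cv2.resize(d['image'][80:260,180:400],(800,600)))
E
```

```text
clock: 37.92
eef_pos: [466.1, 132.9, 13.9]
tool_rot: [3.141, -0.0, 1.684]
force: [-1.0, 0.6, 5.0]
width: 29.7
clock: 38.92
eef_pos: [466.1, 132.8, 13.5]
tool_rot: [-3.142, -0.0, 1.684]
force: [0.7, -0.8, 0.7]
width: 84.9
clock: 39.92
eef_pos: [478.8, 17.2, 275.3]
tool_rot: [3.141, -0.0, 1.684]
force: [0.8, 0.3, -0.9]
width: 85.2
clock: 40.3
eef_pos: [478.4, 20.0, 272.7]
tool_rot: [-3.14, -0.001, 1.687]
force: [-0.1, -0.2, -0.1]
width: 85.6
[478.41630339  19.98476339 272.70257892] [-0.11901518 -0.16088816 -0.09984806]
[263.  61.] [467.3 132.   44.3] top [467.  132.4  65.2] zmax 67.8 rackframe 1.3 120.1
[262. 133.] [475.6  51.9  48.2] top [475.6  51.5  61.9] zmax 64.6 rackframe 0.4 39.7
[262. 196.] [484.7 -26.4  36.1] top [484.8 -27.6  49.2] zmax 51.8 rackframe 0.6 -39.3
[262. 249.] [493.7 -98.7  42.5] top [ 493.3 -101.7   53.7] zmax 56.4 rackframe 1.3 -112.1
```

View pics/w17.png

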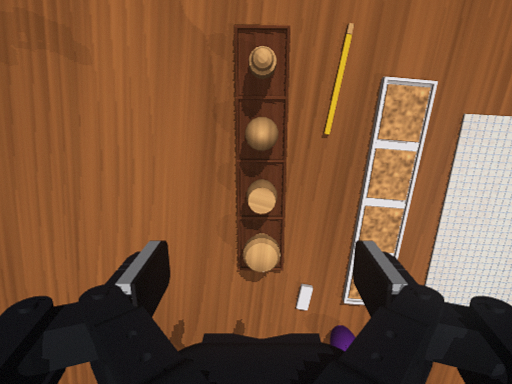

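View pics/s9.png

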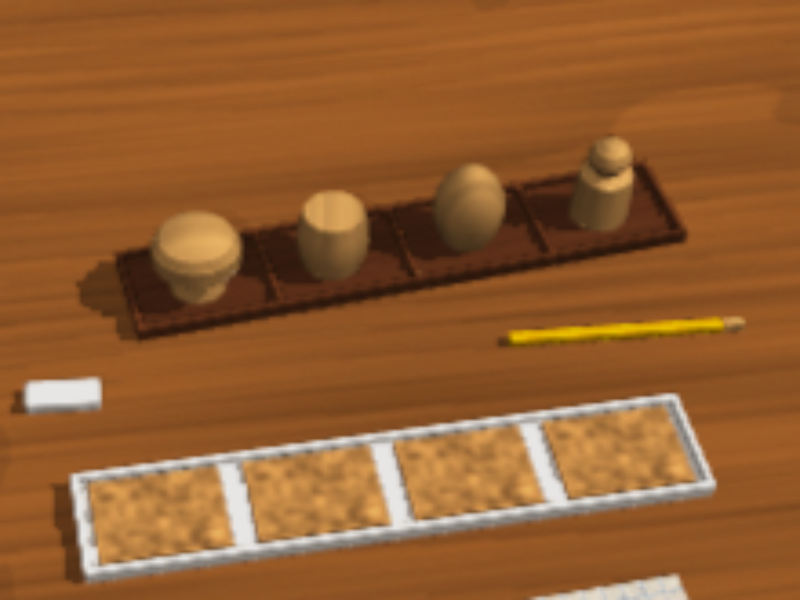

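All four stand upright. The toadstool reading was clipped by my v<262 limit, so I'll re-check it unclipped before handing in.

Run:
```python
from h import *
M0=T();d=ctrl.get_image('wrist');M=cam(d,M0);W=cloud(d,M)
q=W[225:285,235:290].reshape(-1,3);q=q[(q[:,2]>25)&(q[:,2]<70)];p=(q.min(0)+q.max(0))/2
for n,p in(('wrist',p),):print(n,p.round(1),np.ptp(q,axis=0).round(1))
d=ctrl.get_image('scene');M=cam(d);W=cloud(d,M)
q=W[125:170,210:260].reshape(-1,3);q=q[(q[:,2]>25)&(q[:,2]<70)];print('scene',((q.min(0)+q.max(0))/2).round(1),np.ptp(q,axis=0).round(1))
```

```text
wrist [ 493.7 -103.7   42.5] [49.2 46.5 26.3]
scene [ 496.3 -106.    44.3] [49.  49.1 28.4]
```

```bash
python3 -c "
from cell import ctrl
print(ctrl.finish_job())"
```

```text
the job is handed in; nothing more can be done
None
```

I moved all four pieces to the rack in reversed order and handed the job in at about 40 s on the robot's clock; no verdict was reported. From the robot's left, the rack now reads figure, egg, barrel, toadstool. In the tray the order was toadstool, barrel, egg, figure.

**Last checks:** all four pieces look upright in the wrist and scene pictures. By the wrist camera, the figure, egg and barrel are within about 1.5 mm of their compartment centres, and the toadstool is within about 3 mm. The gripper was open and well clear of everything.

**Disagreements along the way:**
- **Rack position:** the first measurement was about 3–5 mm off along the row. I saw this from the divider while holding the toadstool, shifted it 5 mm before release, and used the corrected position for the other three.
- **Rack x by camera:** the scene and side views differed by 11 mm. I used the wrist view, which lay between them.
- **Toadstool reading:** the first final reading (−112 mm along the row) was cut off by my own image limit. An unclipped one gave about −117 mm, against a target of −120 mm.

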